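Pull the dust extractor's filter plate for inspection

ROBOT

A 7-joint arm with a two-finger parallel gripper is mounted at the origin on the work surface. World frame = base frame: x ahead of the robot, y to its left, z up, the work surface at z = 0. Lengths are in mm, angles in degrees, forces in N, time in s.
With the tool pointing down it reaches from about 425 to 800 mm from the base axis. Payload 8.3 kg.
Tool frame: the origin (TCP) lies between the finger pads; the fingertips stand 19 mm ahead of it and the grasp point (between the pads) is the TCP; z points along the fingers, y is the line along which they close (so a half turn about z gives the same grasp; the last joint's range is limited). The gripper opens to 85 mm and grips with 20 to 120 N. Pads are 22 mm wide; open, the fingers measure 114 mm over their backs; the gripper's body (76 mm by 85 mm) begins 54 mm behind the grasp point. The pads swing forward as they close: fully open they stand 13 mm farther back than shut.
Start: joints at [-71.213, 21.967, 0.94, 78.501, -0.361, 79.538, -2.664], TCP at [238.029, 577.881, 250.279] pointing down, gripper open.
Joint ranges: [-169.22, 169.22], [-14.56, 117.87], [-87.37, 89.26], [10.42, 133.3], [-82.24, 262.24], [0.94, 117.77], [-172.7, 172.7]. Speed limits (degrees/s): [136.94, 136.94, 172.46, 172.46, 180, 180, 180].

INTERFACE

Orientations are given as a 3x3 rotation matrix whose columns are the frame's x, y, z axes.
In Python, from rig import * gives the robot as it stands. The module is installed in compiled form; this text tells all that it offers.
- The arm moves only by the shell command python3 -m creep 'ROWS' [FORCE]. ROWS is JSON, a list of rows, each a list of 7 numbers: the shift along the world's x, y, z in units of 25 mm (1.0 is 25 mm), then the turn, a rotation vector about the world's x, y, z in units of 8 degrees (1.0 is 8 degrees), then the finger opening in mm, from 0 to 85.4. A call has 1 to 12 rows; each row shifts and turns the commanded pose from where the row before left it; what a row does not reach is not made up. A row lasts 1/10 s, in which the tool goes at most 50 mm and 8.59 degrees, less where a joint would pass 70% of its speed; a pose out of reach is approached as far as the arm can. A call is refused whole if a number of a shift passes 1 or a number of a turn 1, either way. A call with a gripper value outside its range is refused whole. The fingers move at their own pace and stop on an object; FORCE is the grip in N (left out, the last holds). Time passes only in rows, so rows that do not move let the fingers close. It gives the time, the measured TCP pose, the force, the opening and the grip force at its end, in the units of the state.
- get_obs(): the state, without advancing time (a new reading comes with each control period).
- read_camera(name): name is "scene" or "top"; returns the picture (384x512x3 uint8, red, green, blue); there is no depth.
- camera_info(name): a dict with "mtx" (3x3 intrinsics, pixels), "pose" (4x4, takes a point from camera to world coordinates). Camera axes: x right, y down, z forward; pixel columns grow to the right and rows downward; lengths in mm; the calibration is good to about 2 mm. A picture is of the moment at which its call begins. camera_info takes no time and is no camera call.
- hand_in(): hands the job in; it is judged then, once.
The state is a dict: "time": time; "joint_positions": joint angles; "qd": joint speeds; "tau": joint torques, N m; "ee_pos": TCP position; "ee_rot": TCP orientation; "ft_force": force on the tool from outside, world axes, zero at the start; "torque": the same for the moment, N m; "grip_width": finger opening in mm; "finger_force": force on a finger pad.
Only numpy, scipy, OpenCV 4.12 (cv2) and the standard library are available. Lean on these libraries where they do the work, as an engineer would, in place of code of your own. Each camera call takes 0.05 s, during which the arm holds its last target. There are 200 camera calls.

TASK

The bench dust extractor's filter has to be inspected: stop the machine by pressing its red mushroom button fully down, let it come back up, and then twist its head clockwise to its stop to reset it. Then lift the extractor's aluminium flap by its yellow bar until it stands open, upright or leaning back, draw the orange-framed pleated filter plate straight up out of its slot (not the black blanking plate beside it), and carry it to the steel dust tray. Finish while still holding the filter upright and still in the air, over the middle of the tray and a good hand's breadth above it; leave the blanking plate, the discs, the glue and the jar where they are.

Things in the scene. Friction and masses are not known exactly. Their poses are not given: they have to be found in the camera images.
- stop_top (a point): centre of the flat top of the red mushroom stop button, a round head 40 mm across and 20 mm thick with a white pointer on top; it stands on a yellow-topped grey station 100 x 100 mm whose top is 61 mm above the table (a 38 mm steel collar rises to 65 mm); the head's top is 100 mm and its underside 80 mm above the table, with free air round its rim for fingers. The station is fixed; it stands to the robot's left or right
- stop_press (a joint): how far the mushroom button is pressed down, m: 0 up, 0.008 fully down. A spring pushes it back up: 2 N at the top, 7 N fully down. It counts as pressed beyond 0.006
- stop_head (a joint): how far the mushroom head is twisted clockwise seen from above, rad: starts at 0 to 0.15, the stop is at 1.0; it stays where it is left (friction 0.04 N m). Reset beyond 0.8
- extractor: the fixed bench dust extractor: a blue filter housing 156 (x) x 142 (y) mm, 115 mm high, origin under the centre of the housing, x pointing away from the robot to the grey round blower behind it (to x = 195 mm, 102 mm high), y along the slots. Inside the housing, 10 mm above the table, two slots hold a plate each, across x at x = -34 mm and +12 mm; the slot guides reach 65 mm up, above them the inside is open from x = -72 to +72 mm and y = -65 to +65 mm
- flap (a joint): opening angle of the flap that covers the housing, rad: 0 shut, starts at 0 to 0.12, 1.57 upright, stop at 2.0 leaning away from the robot; the hinge is stiff (0.2 N m) and the flap stays where it is left. The flap is an aluminium plate 158 x 146 x 6 mm. It counts as open beyond 1.5
- flap_hinge (a point): middle of the flap's hinge axis, which runs along the extractor's y at x = 76 mm, 115 mm above the table; the point's axes turn with the flap
- flap_bar (a point): middle of the yellow grip bar on the flap: a round bar 10 mm thick along the extractor's y, 80 mm free between its two posts, its axis 42 mm above the flap's upper face; with the flap shut it lies 148 mm from the hinge towards the robot and 48 mm above the hinge axis; fingers can straddle it from above (closing along the extractor's x) and it turns in the grip as the flap swings
- filter_tab (a point): centre of the grip tab on top of the filter plate (orange frame with white pleated paper): the tab is 12 mm (x) x 28 mm (y) x 34 mm (z) and its centre is 77 mm above the plate's lower edge. z up the plate, x across its thickness. It is best pinched across its thickness (fingers closing along x, some 30 mm free on either side); across its width, fingertips meet the plate's shoulders 17 mm below the tab's centre. In which of the two slots the filter stands varies
- filter_mid (a point): middle of the filter plate's height (47 mm above its lower edge, 30 mm below the tab's centre). The plate is 8 mm thick, 90 mm wide and 60 mm high, 94 mm with the tab; 0.12 kg
- blank_tab (a point): the same point on the black blanking plate of the same shape and size, in the other slot; it must stay in its slot
- tray: fixed open steel dust tray, 160 x 160 mm, 25 mm high; origin under its centre. It stands on the other side from the stop button
- disc: loose plywood disc, 90 mm across, 18 mm high, origin under its centre, bystander
- small_disc: loose plywood disc, 60 mm across, 18 mm high, origin under its centre, bystander
- glue: loose white glue bottle with a red cap, 64 mm across, 190 mm high, origin under its centre, bystander
- jar: loose amber jar, 72 mm across, 110 mm high, origin under its centre, bystander
Not all that is in view belongs to the job. What is shaped like the part that bears stop_top but green or turquoise is not meant. Leave any turquoise look-alike of the tray alone.

How it is judged:
By the outcome, as a careful person would: the job done as asked, in the order asked, and still so for the second after the job is handed in, while the arm keeps its last pose, push and grip.
It also fails if it takes over 72 s, if anything falls off the work surface, if the arm or the gripper's body presses on something with over 40 N, if the wrist force passes 120 N, or if a joint passes its speed limit or range.

## Working session

There is one attempt and no reset: what is moved stays moved. The work goes in short steps, Python scripts to look and compute and a shell command to move; the robot and the scene stay as the last step left them, time stands still between calls to the robot, and variables do not carry over. Pictures are saved under pics/ and viewed, at most 10 in all, crops included, and the job is handed in when it is done.

```bash
mkdir -p pics; cat > h.py <<'E'
from rig import *
import numpy as np, cv2
def snap(n,f):
    im=read_camera(n); cv2.imwrite('pics/'+f,cv2.cvtColor(im,cv2.COLOR_RGB2BGR)); return im
def ray(n,u,v,z):
    c=camera_info(n);K=np.array(c['mtx']);P=np.array(c['pose'])
    d=P[:3,:3]@np.linalg.solve(K,[u,v,1.]);o=P[:3,3]
    return (o+d*(z-o[2])/d[2]).round(1)
def proj(n,p):
    c=camera_info(n);K=np.array(c['mtx']);P=np.array(c['pose'])
    q=K@(P[:3,:3].T@(np.array(p)-P[:3,3]));return (q[:2]/q[2]).round(1)
E
python3 - <<'E'
from h import *
a=snap('scene','s0.png');b=snap('top','t0.png')
for n in('scene','top'):print(camera_info(n))
o=get_obs();print(o['time'],o['ee_pos'],np.round(o['ee_rot'],3))
E
```

```text
{'mtx': array([[490.25404527,   0.        , 252.71619266],
       [  0.        , 490.25404527, 189.99709509],
       [  0.        ,   0.        ,   1.        ]]), 'pose': array([[-8.58369247e-01,  4.17908988e-01, -2.97580769e-01,
         9.39977277e+02],
       [ 5.12835787e-01,  6.82890780e-01, -5.20249592e-01,
         9.09127073e+02],
       [-1.42018168e-02, -5.99176319e-01, -8.00491129e-01,
         1.44784467e+03],
       [ 0.00000000e+00,  0.00000000e+00,  0.00000000e+00,
         1.00000000e+00]])}
{'mtx': array([[495.49935622,   0.        , 254.57632946],
       [  0.        , 495.49935622, 188.81769508],
       [  0.        ,   0.        ,   1.        ]]), 'pose': array([[-1.74163950e-02, -9.96174886e-01,  8.56286547e-02,
         3.00645218e+02],
       [-9.99846238e-01,  1.75272923e-02,  5.43408605e-04,
         4.33050875e+01],
       [-2.04216846e-03, -8.56060240e-02, -9.96326974e-01,
         1.89361540e+03],
       [ 0.00000000e+00,  0.00000000e+00,  0.00000000e+00,
         1.00000000e+00]])}
0.1 [237.88528528 577.48937833 249.36624066] [[-0.925  0.381 -0.001]
 [ 0.381  0.925 -0.002]
 [-0.    -0.002 -1.   ]]
```

View pics/s0.png

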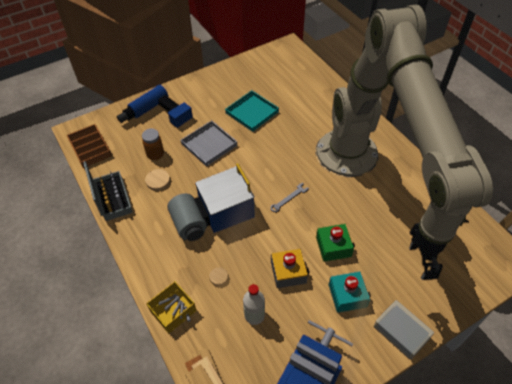

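View pics/t0.png

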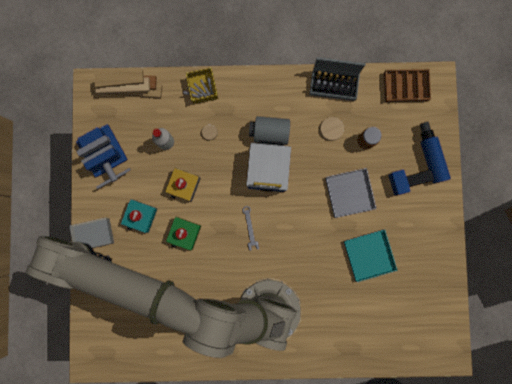

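Look-alikes for the button are yellow (scene 289,258; top 180,184), green (337,234; top 182,234) and turquoise (351,284; top 135,216). I choose yellow. For the tray they are grey steel (scene 209,143; top 350,193) and turquoise (252,111; top 370,255). I choose grey. Next I check both in a close crop and measure.

```bash
python3 - <<'E'
from h import *
a=cv2.imread('pics/s0.png');b=cv2.imread('pics/t0.png')
c1=cv2.resize(a[235:295,260:320],(400,400),interpolation=cv2.INTER_CUBIC)
c2=cv2.resize(b[110:200,240:300],(266,400),interpolation=cv2.INTER_CUBIC)
cv2.imwrite('pics/c0.png',np.hstack([c1,c2]))
def comps(im,lo,hi,amin,n,extra=None):
    h=cv2.cvtColor(im,cv2.COLOR_BGR2HSV);m=cv2.inRange(h,lo,hi)
    if extra:m|=cv2.inRange(h,*extra)
    k,l,s,c=cv2.connectedComponentsWithStats(m)
    for i in range(1,k):
        if s[i,4]>=amin:
            r=cv2.minAreaRect(np.argwhere(l==i)[:,::-1].astype(np.float32))
            print(n,s[i],c[i].round(1),[np.round(x,1) for x in r], cv2.boxPoints(r).round(1).tolist())
    return
for n,im in(('scene',a),('top',b)):
    print('red');comps(im,(0,150,90),(8,255,255),15,n,((172,150,90),(180,255,255)))
    print('yellow');comps(im,(20,150,120),(32,255,255),12,n)
    print('grey');comps(im,(0,0,110),(180,45,255),150,n,((100,0,90),(135,70,255)))
E
```

```text
red
scene [331 227  12  10  64] [336.9 231.8] [array([336.5, 231.5]), array([ 9., 11.]), np.float64(90.0)] [[331.0, 227.0], [342.0, 227.0], [342.0, 236.0], [331.0, 236.0]]
scene [284 253  11  11  65] [289.5 258.4] [array([289., 258.]), array([10., 10.]), np.float64(90.0)] [[284.0, 253.0], [294.0, 253.0], [294.0, 263.0], [284.0, 263.0]]
scene [346 277  12  11  77] [351.7 282.1] [array([351.5, 282. ]), array([10., 11.]), np.float64(90.0)] [[346.0, 277.0], [357.0, 277.0], [357.0, 287.0], [346.0, 287.0]]
scene [249 284  10  10  77] [253.2 288.5] [array([253.5, 288.5]), array([9., 9.]), np.float64(90.0)] [[249.0, 284.0], [258.0, 284.0], [258.0, 293.0], [249.0, 293.0]]
yellow
scene [236 163  14  21  70] [242.2 172.9] [array([242.4, 173. ]), array([23.8,  3.1]), np.float64(59.0)] [[235.0, 163.60000610351562], [237.60000610351562, 162.0], [249.89999389648438, 182.5], [247.1999969482422, 184.10000610351562]]
scene [272 249  35  31 548] [288. 265.] [array([289. , 263.8]), array([27. , 31.2]), np.float64(80.5)] [[271.3999938964844, 253.10000610351562], [302.20001220703125, 248.0], [306.60000610
[... 7420 characters left out ...]
 164] [221.7 315.6] [array([222. , 315.6]), array([22.6,  8. ]), np.float64(14.0)] [[210.10000610351562, 316.79998779296875], [212.0, 309.0], [233.89999389648438, 314.5], [231.89999389648438, 322.20001220703125]]
top [203 318  27  29 489] [215.3 332.6] [array([215.5, 332.9]), array([21.6, 25.8]), np.float64(15.9)] [[201.60000610351562, 342.29998779296875], [208.6999969482422, 317.5], [229.5, 323.3999938964844], [222.39999389648438, 348.20001220703125]]
top [199 346  24  11 152] [209.9 351.3] [array([210.3, 351.5]), array([22.6,  7.6]), np.float64(12.5)] [[198.5, 352.79998779296875], [200.10000610351562, 345.3999938964844], [222.1999969482422, 350.29998779296875], [220.5, 357.70001220703125]]
```

View pics/c0.png

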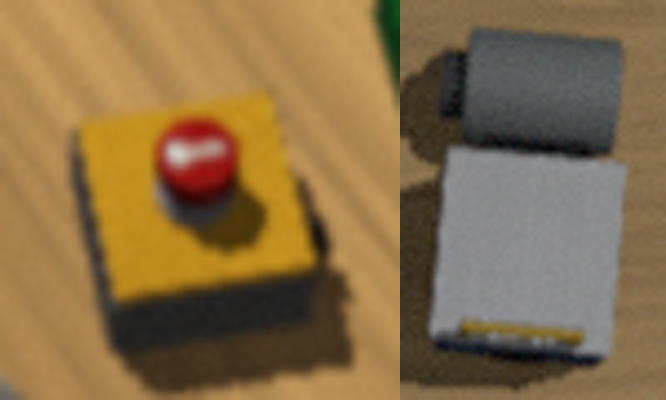

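The crop shows the red head with its white pointer on the yellow-topped station (scene 289,258). It also shows the flap with its yellow bar on the robot-facing edge (top crop 520,333, which is image 269.5,185).

```bash
python3 - <<'E'
from h import *
print('btn',ray('scene',289.3,258.3,96),ray('top',180.2,183.3,98))
print('btn sta scene',[ray('scene',u,v,61)[:2] for u,v in((271.4,253.1),(302.2,248),(306.6,274.6),(275.8,279.7))])
# yellow bar
a=cv2.imread('pics/s0.png');b=cv2.imread('pics/t0.png')
for n,im,(x0,y0,x1,y1) in(('scene',a,(228,155,258,192)),('top',b,(245,175,295,195))):
    h=cv2.cvtColor(im,cv2.COLOR_BGR2HSV)[y0:y1,x0:x1]
    m=cv2.inRange(h,(18,90,60),(35,255,255));p=np.argwhere(m)[:,::-1]+[x0,y0]
    r=cv2.minAreaRect(p.astype(np.float32));print(n,len(p),r)
    for u,v in cv2.boxPoints(r):print(ray(n,u,v,166))
    print('ctr',ray(n,*r[0],166))
print('flap top')
for u,v in((246.4,186.4),(250.4,142.6),(290.8,146.3),(286.8,190.1)):print(ray('top',u+.3,v+.3,120))
print('flap scene edges (mask)')
for im,n,box in((a,'scene',(190,160,260,235)),(b,'top',(240,138,298,195))):
    x0,y0,x1,y1=box;h=cv2.cvtColor(im,cv2.COLOR_BGR2HSV)[y0:y1,x0:x1]
    m=cv2.inRange(h,(0,0,125),(180,60,255));k,l,s,c=cv2.connectedComponentsWithStats(m);i=1+s[1:,4].argmax()
    cc=cv2.findContours((l==i).astype(np.uint8),0,2)[0];cc=max(cc,key=len)
    q=cv2.approxPolyDP(cv2.convexHull(cc),3.,True)[:,0]+[x0,y0]
    for u,v in q:print(n,u,v,ray(n,u,v,121))
print('tray')
for u,v in((330.7,176),(363.5,169),(373,209),(337.2,217.5)):print(ray('top',u,v,25))
print(ray('scene',208.9,143.7,13), ray('top',350,193,13))
print('glue',ray('scene',253.2,288.5,185),ray('top',156.2,132,185),'jar',ray('top',372.5,135,110),'disc',ray('top',209,132,18),ray('top',332,129,18))
E
```

```text
btn [476.5 318.2  96. ] [479.9 314.8  98. ]
btn sta scene [array([503.3, 257.2]), array([408. , 293.1]), array([450.1, 379.1]), array([541.7, 344. ])]
scene 343 ((242.5, 173.0), (36.0, 29.0), 90.0)
[458.8 -98.1 166. ]
[373.5 -45.7 166. ]
[453.6  86.8 166. ]
[534.4  37.4 166. ]
ctr [456.2  -3.  166. ]
top 227 ((269.5, 184.5), (19.0, 49.0), 90.0)
[498.4  77.  166. ]
[495.3 -94.8 166. ]
[428.5 -93.2 166. ]
[431.5  78.  166. ]
ctr [463.4  -8.3 166. ]
flap top
[461.2  72.4 120. ]
[620.2  55.4 120. ]
[604.1 -90.5 120. ]
[445.3 -72.4 120. ]
flap scene edges (mask)
scene 236 167 [445.1 -70.3 121. ]
scene 252 196 [461.7  67.1 121. ]
scene 210 213 [614.1  54.5 121. ]
scene 196 182 [595.1 -84.2 121. ]
top 252 144 [615.9  50.8 121. ]
top 290 147 [602.5 -86.5 121. ]
top 287 189 [450.3 -72.1 121. ]
top 247 184 [470.8  71.2 121. ]
tray
[ 504.9 -245.2   25. ]
[ 529.5 -370.4   25. ]
[ 377.  -400.7   25. ]
[ 347.4 -264.8   25. ]
[ 437.  -309.2   13. ] [ 439.9 -318.4   13. ]
glue [645.9 384.5 185. ] [652.9 384.7 185. ] jar [ 643.2 -388.9  110. ] disc [683.7 215.4  18. ] [ 687.  -256.8   18. ]
```

```bash
python3 -m creep '[[0.87,-0.95,0,0,0,0,0],[0.87,-0.95,0,0,0,0,0],[0.87,-0.95,0,0,0,0,0],[0.87,-0.95,0,0,0,0,0],[0.87,-0.95,0,0,0,0,0],[0.87,-0.95,0,0,0,0,0],[0.87,-0.95,0,0,0,0,0],[0.87,-0.95,0,0,0,0,0],[0.87,-0.95,0,0,0,0,0],[0.87,-0.95,0,0,0,0,0],[0.87,-0.93,0,0,0,0,0],[0,0,0,0,0,0,0]]' 40
python3 -m creep '[[0,0,-1,0,0,0,0],[0,0,-1,0,0,0,0],[0,0,-1,0,0,0,0],[0,0,-0.8,0,0,0,0],[0,0,0,0,0,0,0],[0,0,0,0,0,0,0]]'
```

```text
time: 1.3
ee_pos: [480.8, 311.8, 250.0]
ee_rot: [[-0.921, 0.388, 0.001], [0.388, 0.921, -0.003], [-0.002, -0.002, -1.0]]
ft_force: [0.2, -0.1, 1.1]
grip_width: -0.1
finger_force: 0.0
time: 1.9
ee_pos: [477.0, 317.4, 155.4]
ee_rot: [[-0.925, 0.381, -0.001], [0.381, 0.925, -0.001], [0.001, -0.001, -1.0]]
ft_force: [0.1, 0.7, 0.6]
grip_width: 0.2
finger_force: 0.0
```

```bash
python3 -m creep '[[0,0,-0.8,0,0,0,0],[0,0,-0.5,0,0,0,0],[0,0,-0.2,0,0,0,0],[0,0,-0.1,0,0,0,0],[0,0,-0.1,0,0,0,0],[0,0,0,0,0,0,0],[0,0,0,0,0,0,0]]'
python3 - <<'E'
from h import *
a=snap('scene','s1.png');b=snap('top','t1.png')
cv2.imwrite('pics/c1.png',np.hstack([cv2.resize(a[215:295,260:340],(400,400)),cv2.resize(b[150:210,150:210],(400,400))]))
E
```

```text
time: 2.6
ee_pos: [477.3, 317.3, 113.5]
ee_rot: [[-0.925, 0.381, 0.0], [0.381, 0.925, 0.0], [0.0, 0.0, -1.0]]
ft_force: [-3.7, -0.7, 5.6]
grip_width: 0.1
finger_force: 2.5
```

View pics/c1.png

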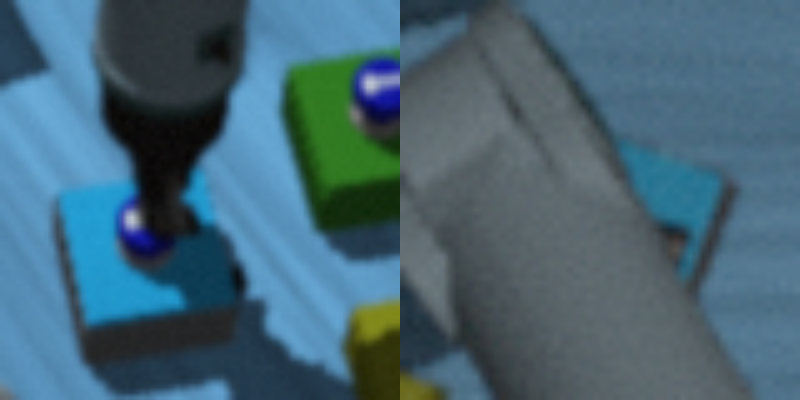

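The fingertips are on the head (scene crop 165,220, head at 147,225; red and blue are swapped in this crop). The button is about 5 mm down, so I press further.

```bash
python3 -m creep '[[0,0,-0.08,0,0,0,0],[0,0,-0.08,0,0,0,0],[0,0,-0.08,0,0,0,0],[0,0,0,0,0,0,0],[0,0,0,0,0,0,0],[0,0,0,0,0,0,0]]'
```

```text
time: 3.3
ee_pos: [477.7, 317.6, 110.7]
ee_rot: [[-0.925, 0.381, 0.002], [0.381, 0.925, 0.002], [-0.001, 0.003, -1.0]]
ft_force: [-12.3, -7.6, 30.6]
grip_width: 0.3
finger_force: 14.8
```

```bash
python3 -m creep '[[0,0,0.3,0,0,0,0],[0,0,0.7,0,0,0,0],[0,0,1,0,0,0,64],[0,0,0,0,0,0,64],[0,0,0,0,0,0,64],[0,0,0,0,0,0,64],[0,0,0,0,0,0,64],[0,0,0,0,0,0,64]]'
python3 - <<'E'
from h import *
b=snap('scene','s2.png')
E
python3 -m creep '[[0,0,-0.8,0,0,0,64],[0,0,-0.8,0,0,0,64],[0,0,-0.6,0,0,0,64],[0,0,-0.4,0,0,0,64],[0,0,0,0,0,0,64],[0,0,0,0,0,0,64]]'
```

```text
time: 4.1
ee_pos: [477.0, 316.9, 156.0]
ee_rot: [[-0.925, 0.381, -0.001], [0.381, 0.925, -0.001], [0.001, -0.001, -1.0]]
ft_force: [-0.1, 0.2, 0.0]
grip_width: 64.0
finger_force: 0.0
time: 4.75
ee_pos: [477.5, 317.2, 92.1]
ee_rot: [[-0.925, 0.381, 0.0], [0.381, 0.925, 0.0], [-0.0, 0.0, -1.0]]
ft_force: [0.4, -0.3, 0.4]
grip_width: 64.1
finger_force: 0.0
```

```bash
python3 -m creep '[[0,0,0,0,0,0,30],[0,0,0,0,0,0,30],[0,0,0,0,0,0,30],[0,0,0,0,0,0,30],[0,0,0,0,0,0,30],[0,0,0,0,0,0,30]]' 30
```

```text
time: 5.35
ee_pos: [477.6, 317.0, 92.0]
ee_rot: [[-0.925, 0.381, 0.0], [0.381, 0.925, 0.0], [-0.0, 0.0, -1.0]]
ft_force: [-0.1, -1.8, 2.9]
grip_width: 38.9
finger_force: 31.8
```

```bash
python3 -m creep '[[0,0,0,0,0,-0.7,30],[0,0,0,0,0,-0.7,30],[0,0,0,0,0,-0.7,30],[0,0,0,0,0,-0.7,30],[0,0,0,0,0,-0.7,30],[0,0,0,0,0,-0.7,30],[0,0,0,0,0,-0.7,30],[0,0,0,0,0,-0.7,30],[0,0,0,0,0,-0.7,30],[0,0,0,0,0,0,30],[0,0,0,0,0,0,30]]'
python3 - <<'E'
from h import *
o=get_obs();print(o['torque'],o['joint_positions'])
E
```

```text
time: 6.45
ee_pos: [479.2, 318.3, 92.9]
ee_rot: [[-0.296, 0.955, 0.004], [0.955, 0.296, 0.003], [0.001, 0.005, -1.0]]
ft_force: [4.8, 2.9, 1.6]
grip_width: 39.6
finger_force: 31.8
[ 0.36218184 -1.19917154 -0.03117404] [-52.63015551  23.72113719  20.01425137  98.8934789   -9.25091636
  58.71681132 -12.18550151]
```

```bash
python3 -m creep '[[0,0,0,0,0,-0.6,30],[0,0,0,0,0,-0.6,30],[0,0,0,0,0,-0.4,30],[0,0,0,0,0,0,30]]'
python3 - <<'E'
from h import *
o=get_obs();print(o['torque'],o['joint_positions'])
E
```

```text
time: 6.85
ee_pos: [479.5, 320.2, 93.5]
ee_rot: [[-0.078, 0.997, 0.006], [0.997, 0.078, 0.005], [0.004, 0.007, -1.0]]
ft_force: [6.5, 5.3, 2.1]
grip_width: 38.9
finger_force: 31.7
[ 1.18588648 -1.50329263  0.69040188] [-54.62487065  23.98229667  22.45321424  98.89683248 -10.50313826
  58.73118035 -24.05270089]
```

```bash
python3 -m creep '[[0,0,0,0,0,0,70],[0,0,0,0,0,0,70],[0,0,0,0,0,0,70],[0,0,0,0,0,0,70],[0,0,0.5,0,0,0,70],[0,0,1,0,0,0,70],[0,0,1,0,0,0,70],[0,0,1,0,0,0,70],[0,0,1,0,0,0,70],[0,0,1,0,0,0,70],[0,0,1,0,0,0,70],[0,0,0.5,0,0,0,70]]'
python3 -m creep '[[0,-1,0,0,0,-0.15,85],[0,-1,0,0,0,-0.2,85],[0,-1,0,0,0,-0.2,85],[0,-1,0,0,0,-0.2,85],[0,-1,0,0,0,-0.2,85],[0,-1,0,0,0,-0.2,85],[0,-1,0,0,0,-0.2,85],[0,-1,0,0,0,0,85],[-0.2,-1,0,0,0,0,85],[-0.2,-1,0,0,0,0,85],[-0.2,-1,0,0,0,0,85],[0,-1,0,0,0,0,85]]'
python3 - <<'E'
from h import *
a=snap('scene','s3.png');b=snap('top','t3.png')
cv2.imwrite('pics/c3.png',np.hstack([cv2.resize(a[240:280,270:310],(400,400),interpolation=2),cv2.resize(b[164:204,160:200],(400,400),interpolation=2)]))
o=get_obs();print(o['joint_positions'],o['ee_pos'])
E
```

```text
time: 8.05
ee_pos: [478.0, 317.3, 270.1]
ee_rot: [[-0.077, 0.997, 0.003], [0.997, 0.077, 0.003], [0.002, 0.003, -1.0]]
ft_force: [0.2, 1.1, -0.1]
grip_width: 70.0
finger_force: 0.0
time: 9.25
ee_pos: [461.5, 15.1, 266.8]
ee_rot: [[0.113, 0.994, -0.0], [0.994, -0.113, 0.001], [0.001, -0.0, -1.0]]
ft_force: [-0.5, -0.1, 0.5]
grip_width: 85.2
finger_force: 0.0
[-4.20252165e+01 -1.22480652e-02  3.69942104e+01  1.02520215e+02
  5.60206070e-03  7.74519165e+01 -1.18194723e+01] [461.99205727  12.30061523 267.142034  ]
```

View pics/c3.png

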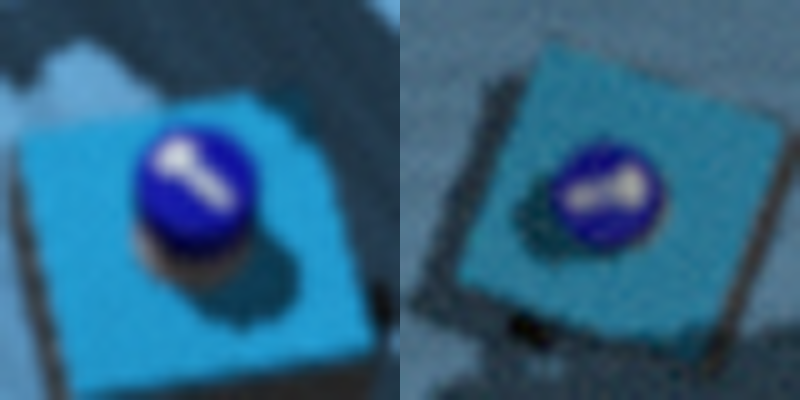

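```bash
python3 - <<'E'
from h import *
def seg(n,f,box,lo,hi):
    im=cv2.imread('pics/'+f);x0,y0,x1,y1=box
    h=cv2.cvtColor(im,cv2.COLOR_BGR2HSV)[y0:y1,x0:x1];m=cv2.inRange(h,lo,hi)
    k,l,s,c=cv2.connectedComponentsWithStats(m);i=1+s[1:,4].argmax()
    return c[i]+[x0,y0],s[i]
print(seg('scene','s0.png',(230,158,258,190),(20,150,100),(32,255,255)))
print(seg('top','t0.png',(250,178,290,192),(18,130,70),(35,255,255)))
s=seg('scene','s0.png',(230,158,258,190),(20,150,100),(32,255,255))[0];t=seg('top','t0.png',(250,178,290,192),(18,130,70),(35,255,255))[0]
for z in(155,163,170,178,186):print(z,ray('scene',*s,z),ray('top',*t,z))
E
python3 -m creep '[[0,-0.5,0,0,0,0,85],[0,0,-0.6,0,0,0,85],[0,0,-0.8,0,0,0,85],[0,0,-0.6,0,0,0,85],[0,0,0,0,0,0,85]]'
```

```text
(array([242.23611111, 173.01388889]), array([ 6,  5, 14, 22, 72], dtype=int32))
(array([267.23913043, 184.2173913 ]), array([ 4,  5, 27,  4, 46], dtype=int32))
155 [452.8 -11.2 155. ] [465.6  -0.7 155. ]
163 [455.8  -5.5 163. ] [ 4.648e+02 -4.000e-01  1.630e+02]
170 [458.5  -0.6 170. ] [ 4.641e+02 -3.000e-01  1.700e+02]
178 [461.5   5.1 178. ] [ 4.634e+02 -1.000e-01  1.780e+02]
186 [464.5  10.8 186. ] [4.626e+02 1.000e-01 1.860e+02]
time: 9.85
ee_pos: [461.0, 4.5, 215.0]
ee_rot: [[0.111, 0.994, -0.004], [0.994, -0.111, -0.001], [-0.001, -0.003, -1.0]]
ft_force: [0.6, 1.4, 0.6]
grip_width: 84.8
finger_force: 0.0
```

```bash
python3 -m creep '[[0,0,-0.8,0,0,0,85],[0,0,-0.6,0,0,0,85],[0,0,-0.3,0,0,0,85],[0,0,0,0,0,0,85],[0,0,0,0,0,0,0],[0,0,0,0,0,0,0],[0,0,0,0,0,0,0],[0,0,0,0,0,0,0],[0,0,0,0,0,0,0],[0,0,0,0,0,0,0],[0,0,0,0,0,0,0]]' 25
python3 - <<'E'
from h import *
a=snap('scene','s4.png')
cv2.imwrite('pics/c4.png',cv2.resize(a[130:240,170:290],(654,600),interpolation=2))
R=155.6;t=np.radians(np.arange(22,123,8));p=np.c_[-R*np.cos(t),R*np.sin(t)]
d=np.diff(p,axis=0)/25;y=np.radians(-6.3)
print(np.c_[d[:,0]*np.cos(y),d[:,0]*np.sin(y),d[:,1]].round(2))
E
```

```text
time: 10.95
ee_pos: [463.3, 4.6, 174.7]
ee_rot: [[0.111, 0.994, 0.002], [0.994, -0.111, -0.0], [0.0, 0.002, -1.0]]
ft_force: [5.8, -0.2, -2.2]
grip_width: 8.9
finger_force: 26.9
[[ 0.38 -0.04  0.78]
 [ 0.48 -0.05  0.72]
 [ 0.58 -0.06  0.65]
 [ 0.66 -0.07  0.56]
 [ 0.73 -0.08  0.46]
 [ 0.79 -0.09  0.35]
 [ 0.83 -0.09  0.24]
 [ 0.85 -0.09  0.12]
 [ 0.86 -0.1   0.  ]
 [ 0.85 -0.09 -0.12]
 [ 0.83 -0.09 -0.24]
 [ 0.79 -0.09 -0.35]]
```

View pics/c4.png

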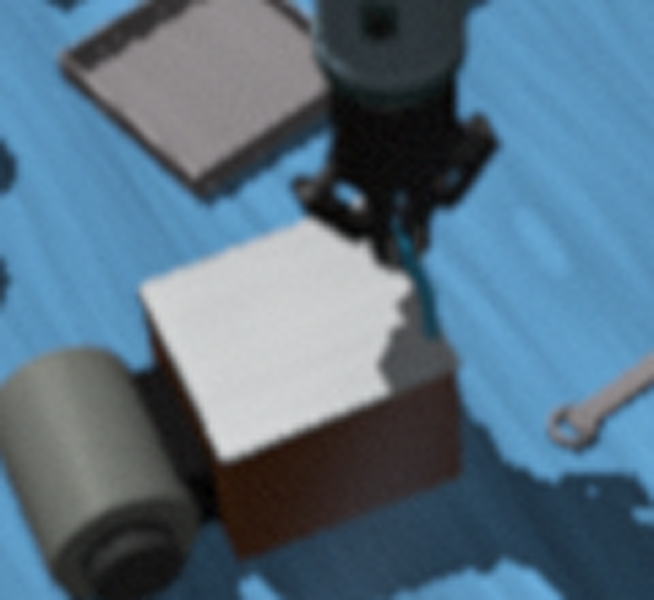

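The bar is gripped (crop 400,240; width 8.9 mm). I swing it along the arc.

```bash
python3 -m creep '[[0.19,-0.02,0.39,0,0,0,0],[0.19,-0.02,0.39,0,0,0,0],[0.24,-0.03,0.36,0,0,0,0],[0.24,-0.02,0.36,0,0,0,0],[0.29,-0.03,0.32,0,0,0,0],[0.29,-0.03,0.33,0,0,0,0],[0.33,-0.03,0.28,0,0,0,0],[0.33,-0.04,0.28,0,0,0,0],[0,0,0,0,0,0,0]]'
```

```text
time: 11.9
ee_pos: [513.8, -0.9, 244.8]
ee_rot: [[0.111, 0.994, -0.003], [0.994, -0.111, 0.002], [0.002, -0.003, -1.0]]
ft_force: [-19.8, 1.4, 25.3]
grip_width: 8.8
finger_force: 28.8
```

```bash
python3 -m creep '[[0.36,-0.04,0.23,0,0,0,0],[0.37,-0.04,0.23,0,0,0,0],[0.39,-0.04,0.18,0,0,0,0],[0.4,-0.05,0.17,0,0,0,0],[0.41,-0.04,0.12,0,0,0,0],[0.42,-0.05,0.12,0,0,0,0],[0.42,-0.04,0.06,0,0,0,0],[0.43,-0.05,0.06,0,0,0,0],[0,0,0,0,0,0,0]]'
```

```text
time: 12.8
ee_pos: [597.0, -10.1, 274.1]
ee_rot: [[0.111, 0.994, 0.005], [0.994, -0.111, -0.0], [0.0, 0.005, -1.0]]
ft_force: [0.0, 0.1, 9.6]
grip_width: 8.9
finger_force: 28.9
```

```bash
python3 -m creep '[[0.43,-0.05,-0.03,0,0,0,0],[0.43,-0.05,-0.03,0,0,0,0],[0.43,-0.04,-0.07,0,0,0,0],[0.42,-0.05,-0.07,0,0,0,0],[0.42,-0.04,-0.13,0,0,0,0],[0.41,-0.05,-0.13,0,0,0,0],[0.4,-0.05,-0.18,0,0,0,0],[0.39,-0.04,-0.18,0,0,0,0],[0,0,0,0,0,0,0]]'
python3 - <<'E'
from h import *
a=snap('scene','s5.png')
cv2.imwrite('pics/c5.png',cv2.resize(a[110:240,150:290],(646,600),interpolation=2))
E
```

```text
time: 13.7
ee_pos: [681.2, -19.3, 253.4]
ee_rot: [[0.11, 0.994, 0.007], [0.994, -0.11, -0.001], [-0.0, 0.007, -1.0]]
ft_force: [5.2, -1.2, 7.4]
grip_width: 8.5
finger_force: 30.3
```

View pics/c5.png

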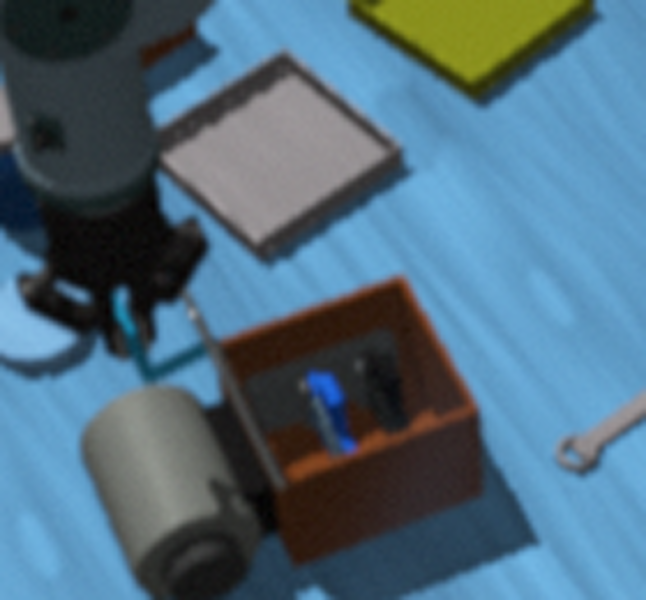

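The flap stands open at about 100°. The orange filter (crop 325,385) is in the slot next to the hinge, and the black blank (crop 380,385) is nearer the robot.

```bash
python3 -m creep '[[0,0,0,0,0,0,32],[0,0,0,0,0,0,32],[0,0,0,0,0,0,32],[0,0,0,0,0,0,32],[0,0,0.4,0,0,0,32],[0,0,0.8,0,0,0,32],[0,0,1,0,0,0,32],[0,0,1,0,0,0,32],[0,0,0.8,0,0,0,32],[0,0,0,0,0,0,32]]'
python3 - <<'E'
from h import *
a=snap('scene','s6.png');b=snap('top','t6.png')
for n,im,(x0,y0,x1,y1),z in(('scene',a,(190,165,260,240),104),('top',b,(245,140,295,195),104)):
    h=cv2.cvtColor(im,cv2.COLOR_RGB2HSV)[y0:y1,x0:x1];m=cv2.inRange(h,(3,140,90),(20,255,255))
    k,l,s,c=cv2.connectedComponentsWithStats(m)
    for i in range(1,k):
        if s[i,4]>5:
            p=c[i]+[x0,y0];q=np.argwhere(l==i);t=q[q[:,0]<=q[:,0].min()+3].mean(0)[::-1]+[x0,y0]
            print(n,s[i],p,ray(n,*p,95),'toppart',t,ray(n,*t,102))
for n in('scene','top'):print('pred',proj(n,(545,-8,104)),proj(n,(545,-8,87)))
E
```

```text
time: 14.75
ee_pos: [678.7, -19.4, 355.1]
ee_rot: [[0.111, 0.994, 0.006], [0.994, -0.111, -0.0], [0.0, 0.006, -1.0]]
ft_force: [1.2, -0.3, 0.3]
grip_width: 32.0
finger_force: 0.0
scene [ 0 21  5  4 10] [192.  187.7] [611.5 -88.5  95. ] toppart [192.  187.7] [613.2 -83.4 102. ]
scene [26 25  9  9 51] [220.17647059 193.74509804] [540.6 -14.6  95. ] toppart [219.33333333 191.66666667] [540.9 -19.1 102. ]
scene [33 39  4  4 13] [224.38461538 205.38461538] [551.8  35.7  95. ] toppart [224.38461538 205.38461538] [553.8  40.2 102. ]
pred [219.8 194.1] [220.1 197. ]
pred [268.5 163.8] [268.4 164.4]
```

```bash
python3 -m creep '[[-0.9,0.07,0,0,0,0,36],[-0.9,0.07,0,0,0,0,36],[-0.9,0.07,0,0,0,0,36],[-0.9,0.07,0,0,0,0,36],[-0.9,0.07,0,0,0,0,36],[-0.9,0.05,0,0,0,0,36],[0,0,-1,0,0,0,36],[0,0,-1,0,0,0,36],[0,0,-1,0,0,0,36],[0,0,-1,0,0,0,36],[0,0,-1,0,0,0,36],[0,0,0,0,0,0,36]]'
python3 -m creep '[[0,0,-0.5,0,0,0,36],[0,0,-0.5,0,0,0,36],[0,0,-0.5,0,0,0,36],[0,0,-0.5,0,0,0,36],[0,0,-0.5,0,0,0,36],[0,0,0,0,0,0,36]]'
python3 - <<'E'
from h import *
a=snap('scene','s7.png')
cv2.imwrite('pics/c7.png',cv2.cvtColor(cv2.resize(a[110:230,170:290],(600,600),interpolation=2),4))
E
```

```text
time: 16.05
ee_pos: [540.3, -8.5, 221.7]
ee_rot: [[0.111, 0.994, -0.008], [0.994, -0.111, -0.001], [-0.002, -0.008, -1.0]]
ft_force: [-0.6, 0.4, -0.0]
grip_width: 36.0
finger_force: 0.0
time: 16.65
ee_pos: [541.9, -8.7, 161.2]
ee_rot: [[0.111, 0.994, -0.003], [0.994, -0.111, -0.0], [-0.001, -0.003, -1.0]]
ft_force: [-0.0, -0.4, 0.5]
grip_width: 35.8
finger_force: 0.0
```

View pics/c7.png

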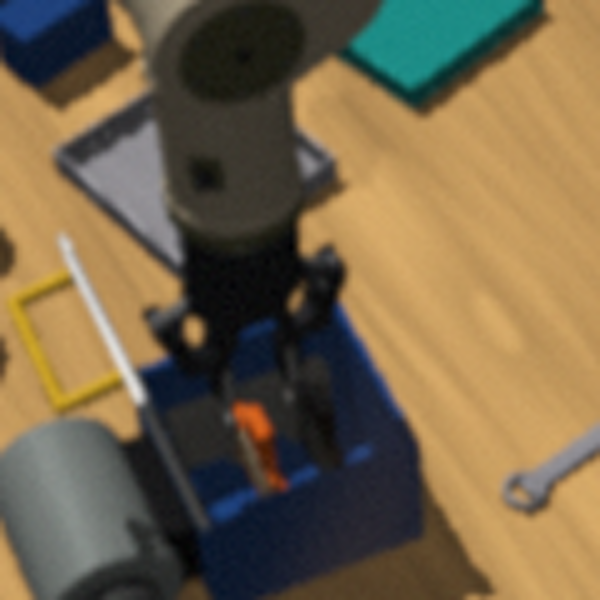

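The fingers stand open on either side of the orange tab (crop 250,420) and clear of the black one (315,410), so I go down.

```bash
python3 -m creep '[[0.06,0,-0.6,0,0,0,36],[0,0,-0.6,0,0,0,36],[0,0,-0.5,0,0,0,36],[0,0,-0.5,0,0,0,36],[0,0,-0.4,0,0,0,36],[0,0,0,0,0,0,36],[0,0,0,0,0,0,36]]'
```

```text
time: 17.4
ee_pos: [544.6, -9.0, 98.3]
ee_rot: [[0.111, 0.994, -0.0], [0.994, -0.111, -0.0], [-0.0, -0.0, -1.0]]
ft_force: [0.1, 0.7, 0.3]
grip_width: 36.1
finger_force: 0.0
```

```bash
python3 -m creep '[[0,0,0,0,0,0,0],[0,0,0,0,0,0,0],[0,0,0,0,0,0,0],[0,0,0,0,0,0,0],[0,0,0,0,0,0,0]]' 50
```

```text
time: 17.9
ee_pos: [545.1, -8.9, 99.1]
ee_rot: [[0.111, 0.994, 0.001], [0.994, -0.111, 0.0], [0.001, 0.001, -1.0]]
ft_force: [-0.6, 0.3, 6.2]
grip_width: 11.3
finger_force: 49.8
```

```bash
python3 -m creep '[[0,0,0.2,0,0,0,0],[0,0,0.4,0,0,0,0],[0,0,0.4,0,0,0,0],[0,0,0.5,0,0,0,0],[0,0,0.5,0,0,0,0],[0,0,0.5,0,0,0,0],[0,0,0,0,0,0,0]]'
```

```text
time: 18.6
ee_pos: [545.8, -8.9, 163.1]
ee_rot: [[0.111, 0.994, 0.004], [0.994, -0.111, 0.001], [0.001, 0.003, -1.0]]
ft_force: [-0.9, -0.1, -1.3]
grip_width: 11.1
finger_force: 48.8
```

```bash
python3 -m creep '[[0,0,0.6,0,0,0,0],[0,0,0.7,0,0,0,0],[0,0,0.7,0,0,0,0],[0,0,0.7,0,0,0,0],[0,0,0.7,0,0,0,0],[0,0,0.6,0,0,0,0],[0,0,0,0,0,0,0],[0,0,0,0,0,0,0]]'
python3 - <<'E'
from h import *
a=snap('scene','s8.png');b=snap('top','t8.png')
cv2.imwrite('pics/c8.png',cv2.cvtColor(cv2.resize(a[100:230,160:290],(600,600),interpolation=2),4))
# tray centre refined: rim corners
h=cv2.cvtColor(b,cv2.COLOR_RGB2HSV)[160:225,315:380]
m=cv2.inRange(h,(100,0,60),(135,75,255));m=cv2.morphologyEx(m,cv2.MORPH_CLOSE,np.ones((3,3),np.uint8))
k,l,s,c=cv2.connectedComponentsWithStats(m);i=1+s[1:,4].argmax()
r=cv2.minAreaRect((np.argwhere(l==i)[:,::-1]+[315,160]).astype(np.float32));print(r,ray('top',*r[0],20))
print([ray('top',u,v,25) for u,v in cv2.boxPoints(r)])
E
```

```text
time: 19.4
ee_pos: [544.4, -8.8, 260.2]
ee_rot: [[0.111, 0.994, -0.0], [0.994, -0.111, 0.0], [0.0, -0.0, -1.0]]
ft_force: [-0.6, -0.0, -2.5]
grip_width: 11.1
finger_force: 49.0
((349.96588134765625, 192.8506622314453), (40.58195877075195, 41.445411682128906), 77.125) [ 440. -317.   20.]
[array([ 498.9, -224.3,   25. ]), array([ 531.4, -378.7,   25. ]), array([ 380.6, -407.2,   25. ]), array([ 348.5, -253.9,   25. ])]
```

View pics/c8.png

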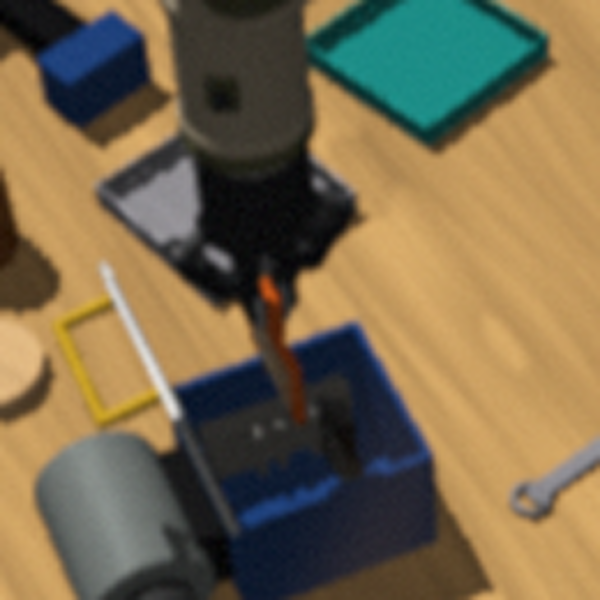

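The filter (crop 280,350) is out of its slot and the blank (340,430) is still in place. I carry the filter to the grey tray, centred at about (439, -316).

```bash
python3 -m creep '[[-0.2,-0.4,0,0,0,0,0],[-0.2,-0.6,0,0,0,0,0],[-0.35,-0.9,0,0,0,0,0],[-0.35,-1,0,0,0,0,0],[-0.35,-1,0,0,0,0,0],[-0.35,-1,0,0,0,0,0],[-0.35,-1,0,0,0,0,0],[-0.35,-1,0,0,0,0,0],[-0.35,-1,0,0,0,0,0],[-0.35,-1,0,0,0,0,0],[-0.35,-0.9,0,0,0,0,0],[-0.35,-0.9,0,0,0,0,0]]'
python3 -m creep '[[-0.2,-0.8,-0.2,0,0,0,0],[-0.1,-0.5,-0.3,0,0,0,0],[0,-0.2,-0.3,0,0,0,0],[0,0,-0.2,0,0,0,0],[0,0,0,0,0,0,0],[0,0,0,0,0,0,0],[0,0,0,0,0,0,0]]'
```

```text
time: 20.7
ee_pos: [445.1, -278.7, 260.7]
ee_rot: [[0.113, 0.994, -0.0], [0.994, -0.113, 0.0], [0.0, -0.0, -1.0]]
ft_force: [-0.9, 0.6, -2.4]
grip_width: 10.8
finger_force: 48.9
time: 21.4
ee_pos: [440.0, -313.3, 236.1]
ee_rot: [[0.11, 0.994, 0.0], [0.994, -0.11, 0.0], [0.0, 0.0, -1.0]]
ft_force: [-0.3, -0.2, -1.5]
grip_width: 11.2
finger_force: 48.9
```

```bash
python3 -m creep '[[0,-0.1,0,0,0,0,0],[0,0,0,0,0,0,0],[0,0,0,0,0,0,0],[0,0,0,0,0,0,0],[0,0,0,0,0,0,0]]'
python3 - <<'E'
from h import *
a=snap('scene','s9.png');print(np.round(get_obs()['qd'],2))
cv2.imwrite('pics/c9.png',cv2.resize(cv2.imread('pics/s9.png')[80:340,120:400],(646,600),interpolation=2))
E
```

```text
time: 21.9
ee_pos: [439.5, -316.3, 235.8]
ee_rot: [[0.111, 0.994, -0.0], [0.994, -0.111, 0.0], [0.0, -0.0, -1.0]]
ft_force: [-1.5, -0.2, -0.9]
grip_width: 10.7
finger_force: 48.9
[-0.06 -0.12 -0.04 -0.11  0.1  -0.03  0.1 ]
```

View pics/c9.png

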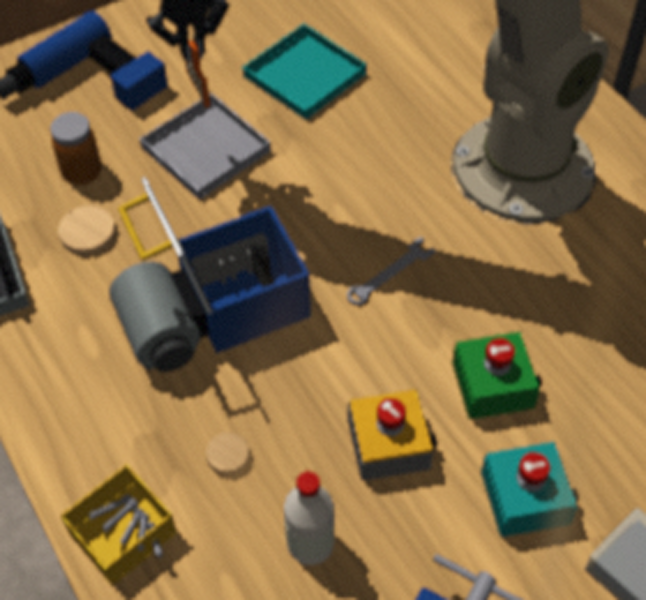

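The filter hangs upright in the gripper (crop 200,70) above the grey tray. The flap is open, the blank is still in its slot and the bystanders have not moved.

```bash
python3 -c "from rig import *;print(hand_in())"
```

```text
the job is handed in; nothing more can be done
None
```

I handed the job in at about 22 s: the stop button was pressed and twisted to its stop, the flap stands open at about 100°, and the filter is held upright about 120 mm above the middle of the steel tray.

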